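Clear the tester's cover, then hold it just below its balance point

ROBOT

A 6-joint arm with a two-finger parallel gripper is mounted at the origin on the work surface. World frame = base frame: x ahead of the robot, y to its left, z up, the work surface at z = 0. Lengths are in mm, angles in rad, forces in N, time in s.
With the tool pointing down it reaches from about 275 to 1000 mm from the base axis. Payload 8.4 kg.
Tool frame: the origin (TCP) lies midway between the tips of the shut fingers; the grasp point (between the pads) lies 19 mm behind it (r.grip_point_offset is the distance from the TCP to the grasp point, in mm); z points along the fingers, x is the direction in which the jaws open and shut, and the axes are right-handed (so a half turn about z gives the same grasp; the last joint's range is limited). The gripper opens to 85 mm and grips with 20 to 120 N. Pads are 22 mm wide; open, the fingers measure 114 mm over their backs; the gripper's body (76 mm by 85 mm) begins 54 mm behind the grasp point. The pads swing forward as they close: fully open they stand 13 mm farther back than shut.
Start: joints at [-1.282, 0.353, 1.633, -0, 1.155, -0.002], TCP at [179.198, -598.762, 231.281] pointing down, gripper open.
Joint ranges: [-2.63, 2.63], [-0.92, 2.1], [0.06, 2.66], [-1.3, 4.44], [0, 2.69], [-3.02, 3.02]. Speed limits (rad/s): [2.22, 2.22, 2.79, 3.14, 3.14, 3.14].

INTERFACE

Orientations are given as [roll, pitch, yaw] about the fixed x, y, z axes, in that order (R = Rz(yaw) Ry(pitch) Rx(roll)).
In Python, from rig import monitor, vision, sign_off, r gives the robot as it stands.
- The arm moves only by the shell command python3 -m inch 'ROWS' [FORCE]. ROWS is JSON, a list of rows, each an object with "dp": the shift along the tool's x, y, z in mm, a list of three; "angular": the turn, a rotation vector about the tool's x, y, z in rad, a list of three; "fingers": the closure in counts, from 0 (fully open) to 255 (shut). A call has 1 to 12 rows; each row is the pose to reach, as a shift and turn from the pose commanded when the call began, along the tool's axes at that moment; what a row does not reach only later rows make up. A row lasts 1/12 s, in which the tool goes at most 41.7 mm and 7.16 degrees, less where a joint would pass 70% of its speed; a pose out of reach is approached as far as the arm can. A call with a gripper value outside its range is refused whole. The fingers move at their own pace and stop on an object; FORCE is the grip in N (left out, the last holds). Time passes only in rows, so rows that repeat a pose let the fingers close. It gives the time, the measured TCP pose, the force and the opening at its end, in the units of the state.
- monitor.sense(): the state, without advancing time (a new reading comes with each control period).
- vision.grab_frame(name): name is "side" or "top" or "wrist"; returns (picture, depth): 480x640x3 uint8, blue, green, red; 480x640 float32, mm along the optical axis (not along the pixel's ray), 0 where there is no reading.
- vision.camera_params(name): a dict with "fx", "fy", "cx", "cy" (pixels), "R" (3x3) and "t" (3): a world point X has camera coordinates R X + t. Camera axes: x right, y down, z forward; pixel columns grow to the right and rows downward; lengths in mm; the calibration is good to about 2 mm. A picture is of the moment at which its call begins: read the wrist's pose just before it. camera_params takes no time and is no camera call; for the wrist camera it gives the pose at the moment of the call.
- sign_off(): hands the job in, once; it reports no verdict.
The state is a dict: "clock": time; "qpos": joint angles; "qvel": joint speeds; "joint_efforts": joint torques, N m; "eef_pos": TCP position; "tcp_rot": TCP orientation; "contact_force": force on the tool from outside, world axes, zero at the start; "wrist_torque": the same for the moment, N m; "opening": opening from 0.0 (shut) to 1.0 (fully open).
Only numpy, scipy, OpenCV 4.12 (cv2) and the standard library are available. Lean on these libraries where they do the work, as an engineer would, in place of code of your own. Each camera call takes 0.05 s, during which the arm holds its last target.

TASK

A steel weight has been left standing on the hinged cover of the bench tester: lift it off and stand it upright in the low wooden weight tray, without dropping it. Then take the cover by its front bar and raise it past its balance point (level with the sloping steel pointer strip beside its hinge, where the spring starts to carry it up), by some 5 to 12 degrees and without letting it fly up to its stop, and bring it back to 5 to 12 degrees below the pointer so the fitter can trim the spring. Finish while still holding the cover steady there, and leave everything else on the bench where it is.

Things in the scene. Friction and masses are not known exactly. Their poses are not given: they have to be found in the camera images.
- tester: Green open-topped steel box of a bench tester, 200 deep (x) x 250 wide (y) x 90 high, fixed to the bench, closed by the grey cover. Origin: centre of its underside; its x axis points level from the front (bar side) to the hinge at the back, z up
- cover (a joint): Hinge angle, rad: 0 closed and level, grows as the front rises, stop at 1.5. Grey plate 195 long from the hinge x 250 wide x 12 thick, top face 102 above the bench when closed; 0.9 kg. Its spring carries part of the weight: below the balance point (1.0 rad) it falls shut, above it the spring drives it to the stop. Lifting from closed takes about 1.4 N at the bar, under 0.8 N within 0.3 rad of balance
- cover_bar (a point): Middle of the cover's front bar: round steel, 16 thick, 160 long, parallel to the hinge and 240 from its axis in the plane of the cover, on two 12 mm arms 72 either side of its middle, 45 in front of the cover's edge. Closed it is 96 above the bench, free below; pinched, it can turn between the fingers. The point's x points along the cover to the hinge, y along the bar
- cover_hinge (a point): Middle of the cover's hinge axis, 95 mm behind the tester's origin along its x and 96 mm above the bench; the axis runs along the tester's y
- pointer (a point): Tip of the pointer, a fixed thin steel strip 75 long and 12 wide that stands beside the cover at the tester's y = +139 mm and slopes from the hinge axis up towards the front at 57 degrees (1.0 rad) above level: the cover is in line with it at its balance point. Its tip is 162 mm above the bench
- weight: The large steel weight that stands on the cover: upright cylinder 44 mm in diameter and 42 high with a 22 mm wide knob on top, 61 high in all, about 0.55 kg. Origin: centre of its underside, z up through the knob
- tray: Low open wooden weight tray, 130 (x) x 200 (y), rim 12 high and 5 thick, floor 5 thick, fixed. Origin: centre of its underside, z up. Two small weights stand in its -y end; the rest is free
- tray_free (a point): A point on the tray's floor in the middle of its free part, 35 mm from the tray's centre towards its +y end, 5 mm above the bench
- small_a: Small steel weight standing in the tray, 28 mm in diameter, 45 high with its knob; leave it alone. Origin: centre of its underside
- small_b: Second small steel weight standing in the tray, as the first; leave it alone
- carton: Plain brown carton 110 x 140 x 70 high; leave it alone. Origin: centre of its underside
- tape: Roll of paper tape lying flat, 90 mm in diameter, 24 high; leave it alone. Origin: centre of its underside
- block: Dark steel specimen block 50 x 30 x 20 high; leave it alone. Origin: centre of its underside
- oil: Grey oil bottle, 56 mm in diameter, 150 high; leave it alone. Origin: centre of its underside
- wrench: Steel wrench lying flat beside the tester; leave it alone. Origin: under its middle
Mind the look-alikes: they are no part of the job. What is shaped like the weight but black, purple or turquoise is not meant.

How it is judged (in metres and radians):
On the way, in this order (a step that is already met when the one before it is completed fails the run):
1. the large weight stands upright in the tray, let go (x of weight in the frame of tray between -0.052 and 0.052 m and y of weight in the frame of tray between -0.085 and 0.085 m and z of weight in the frame of tray below 0.012 m and angle between weight's own z axis and vertical below 0.15 rad and linear speed of weight below 0.03 m/s and contact force between the fingers and weight below 0.05 N and value of joint cover below 0.1 rad), for 0.2 s.
2. the cover has been raised past its balance point (joint above 1.05 rad) (value of joint cover above 1.05 rad), for 0.1 s.
At the end, for the whole second after the job is handed in: The robot holds the cover still between 0.75 and 0.95 rad (balance: 1.0), touching it with over 0.1 N, no loose thing touching it; the large weight stands upright (within 0.15 rad), at rest on the tray floor; everything else within 30 mm of where it began (x of weight in the frame of tray between -0.052 and 0.052 m and y of weight in the frame of tray between -0.085 and 0.085 m and z of weight in the frame of tray below 0.012 m and angle between weight's own z axis and vertical below 0.15 rad and linear speed of weight below 0.03 m/s and value of joint cover between 0.75 and 0.95 rad and velocity of joint cover between -0.05 and 0.05 rad/s and contact force between any of the fingers, the arm and cover above 0.1 N and contact force between cover and weight below 0.05 N and contact force between cover and small_a below 0.05 N and contact force between cover and small_b below 0.05 N and contact force between cover and carton below 0.05 N and contact force between cover and tape below 0.05 N and contact force between cover and block below 0.05 N and contact force between cover and oil below 0.05 N and contact force between cover and wrench below 0.05 N and distance of each of small_a, small_b, carton, tape, block, oil, wrench from where it was at the start of the episode below 0.03 m); the arm keeps its last pose, push and grip.
It fails at once if the cover flies up to its stop (joint above 1.42 rad) (value of joint cover above 1.42 rad).
It fails at once if the large weight is dropped (falls free at over 0.7 m/s) (linear speed of weight above 0.7 m/s and contact force between the fingers and weight below 0.05 N).
It fails at once if the large weight is tipped over (angle between weight's own z axis and vertical above 0.9 rad).
It fails at once if a bystander is disturbed (moved over 30 mm) (distance of any of small_a, small_b, carton, tape, block, oil, wrench from where it was at the start of the episode above 0.03 m).
It also fails if it takes over 64 s, if anything falls off the work surface, if the arm or the gripper's body presses on something with over 40 N, if the wrist force passes 120 N, or if a joint passes its speed limit or range.

## Working session

There is one attempt and no reset: what is moved stays moved. The work goes in short steps, Python scripts to look and compute and a shell command to move; the robot and the scene stay as the last step left them, time stands still between calls to the robot, and variables do not carry over. Pictures are saved under pics/ and viewed, and the job is handed in when it is done.

```bash
ls; mkdir -p pics
python3 - <<'E'
from rig import monitor, vision, r
import cv2
print(monitor.sense())
for n in ("side","top"):
    p,d=vision.grab_frame(n); cv2.imwrite(f"pics/{n}0.png",p); 
    import numpy as np; np.save(f"pics/{n}0.npy",d)
    print(n,vision.camera_params(n))
E
```

```text
pics
{'clock': 0.0, 'qpos': array([-1.28241997e+00,  3.53658271e-01,  1.63417086e+00,  7.40377990e-06,
        1.15522596e+00, -2.43769364e-03]), 'qvel': array([-0.00139103,  0.00024035, -0.00083626,  0.00110016,  0.00021127,
       -0.00038083]), 'joint_efforts': array([-5.12947952e-05, -6.05254269e+01, -3.42056787e+01,  1.66994428e-04,
        9.39206657e-03,  4.90686693e-05]), 'eef_pos': array([ 179.04290985, -598.2761628 ,  230.53966448]), 'tcp_rot': array([-3.14158232e+00,  1.46241005e-03, -1.27998526e+00]), 'contact_force': array([-0.19739092,  0.47585383, -0.50518662]), 'wrist_torque': array([ 0.02678844, -0.00616137, -0.0031084 ]), 'opening': 1.0008797898610693}
side {'fx': 557.3552808406107, 'fy': 557.3552808406107, 'cx': 322.0253328508325, 'cy': 238.52495603949774, 'R': array([[-0.99784185, -0.06474866,  0.01091999],
       [-0.04637485,  0.57718149, -0.81529804],
       [ 0.04648664, -0.81404492, -0.57893856]]), 't': array([ 557.42753895,  105.77739811, 1314.43958528])}
top {'fx': 575.0780643051767, 'fy': 575.0780643051767, 'cx': 316.3299921571296, 'cy': 245.91463992485265, 'R': array([[-0.02984367, -0.99951143,  0.00928766],
       [-0.99780804,  0.02924119, -0.05936393],
       [ 0.05906335, -0.01103894, -0.9981932 ]]), 't': array([ -11.10822549,  538.13450277, 1481.98589699])}
```

View pics/side0.png

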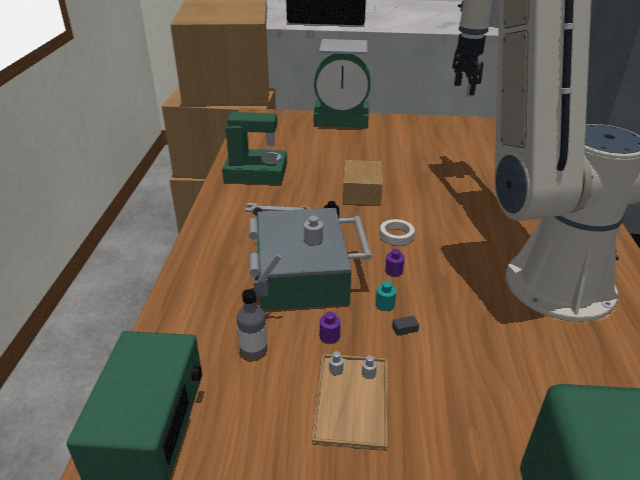

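View pics/top0.png

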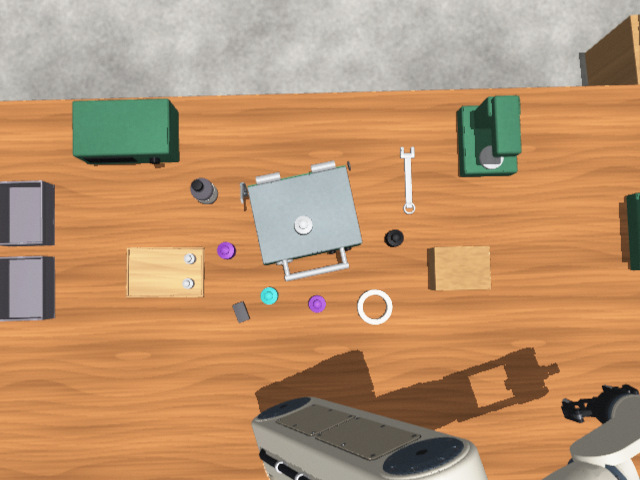

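Candidates for "the weight", top view pixels: grey on cover (303,225); purple (226,250) and (317,303); turquoise (269,295); black (394,238); small steel ones in tray (190,258), (188,283). I choose the grey one on the cover, and check it in a crop.

```bash
cat > h.py <<'E'
import numpy as np
from rig import vision
def ray(n,px,z):
    c=vision.camera_params(n); R=c["R"];t=c["t"]
    d=R.T@np.array([(px[0]-c["cx"])/c["fx"],(px[1]-c["cy"])/c["fy"],1]); o=-R.T@t
    return o+d*(z-o[2])/d[2]
def pt(n,px,depth):
    c=vision.camera_params(n)
    return c["R"].T@(np.array([(px[0]-c["cx"])/c["fx"],(px[1]-c["cy"])/c["fy"],1])*depth-c["t"])
def proj(n,X):
    c=vision.camera_params(n); q=c["R"]@np.array(X)+c["t"]; return q[:2]/q[2]*[c["fx"],c["fy"]]+[c["cx"],c["cy"]]
E
python3 - <<'E'
import cv2,numpy as np
a=cv2.imread("pics/top0.png")[150:290,220:420]; cv2.imwrite("pics/c1.png",cv2.resize(a,None,fx=4,fy=4,interpolation=cv2.INTER_CUBIC))
a=cv2.imread("pics/side0.png")[190:310,230:390]; cv2.imwrite("pics/c2.png",cv2.resize(a,None,fx=4,fy=4,interpolation=cv2.INTER_CUBIC))
E
```

```text
(no output)
```

View pics/c1.png

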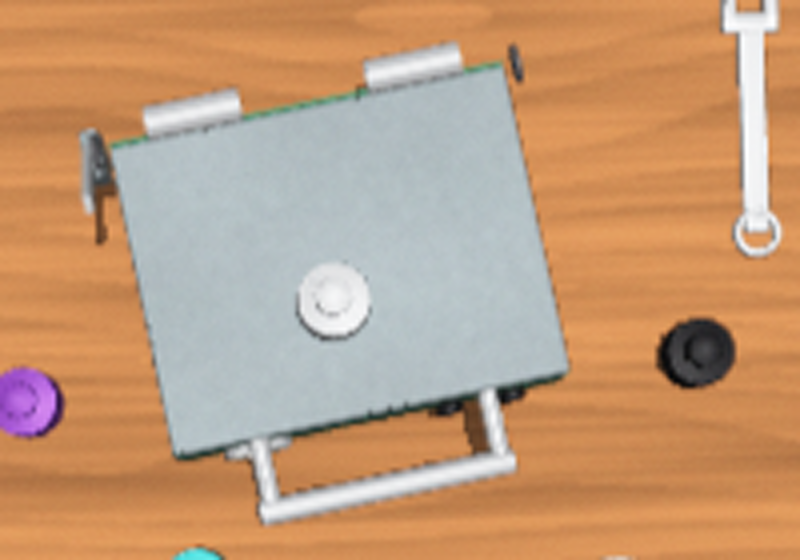

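View pics/c2.png

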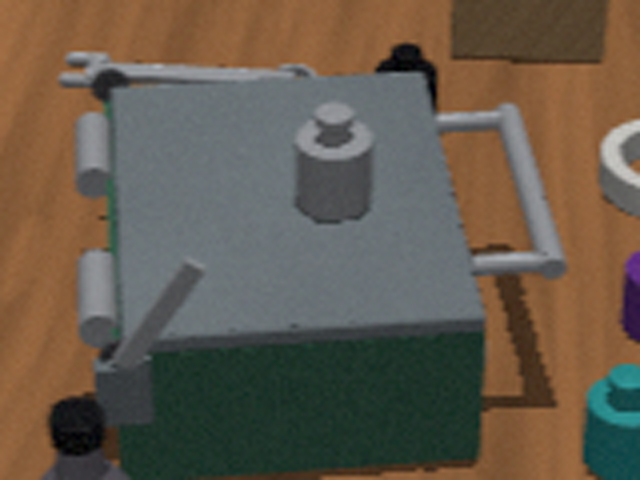

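The crops confirm a grey steel weight with its knob on the cover (top crop 334,300; side crop 333,165); bar ends at crop pixels (268,514) and (510,463).

Run:
```python
from h import *
np.set_printoptions(precision=1,suppress=True)
f=lambda x,y:(x/4+220-.4,y/4+150-.4)
g=lambda x,y:(x/4+230-.4,y/4+190-.4)
print("weight body top",ray("top",f(334,301),144),"knob",ray("top",f(333,295),163), "side knob",ray("side",g(335,115),163))
print("corners",[ray("top",f(*c),102) for c in((112,146),(502,66),(566,372),(178,458))])
a,b=[ray("top",f(*c),104) for c in((268,514),(510,463))]
print("bar",a,b,(a+b)/2,np.degrees(np.arctan2(*(a-b)[:2])))
print("bar side",ray("side",g(509,112),100),ray("side",g(553,262),100))
t=[ray("top",c,12) for c in((127,248),(204,248),(204,297),(127,297))]
print("tray",t,np.mean(t,0))
print("tray side",[ray("side",c,12) for c in((321,356),(386,358),(387,447),(314,444))])
print("small",ray("top",(190,258),42),ray("top",(188,283),42))
print("purple etc",ray("top",(226,250),42),ray("top",(269,295),42),ray("top",(317,303),42), "block",ray("top",(241,312),20),"oil",ray("top",(203,186),150))
print("pointer tip", ray("top",f(90,205),162), ray("side",g(196,265),162),"carton",ray("top",(430,250),70))
```

```text
weight body top [581.3   4.5 144. ] knob [583.    4.7 163. ] side knob [578.6  16.1 163. ]
corners [array([685.3, 139.1, 102. ]), array([ 728.3, -103.2,  102. ]), array([ 537.4, -136.3,  102. ]), array([491.6, 103.1, 102. ])]
bar [455.8  48.9 104. ] [482.5 -99.9 104. ] [469.2 -25.5 104. ] -10.186629998539052
bar side [480.9 -91.4 100. ] [454.6  57.9 100. ]
tray [array([546.8, 465.8,  12. ]), array([540.9, 265.8,  12. ]), array([413.7, 268.1,  12. ]), array([419.7, 467.1,  12. ])] [480.3 366.7  12. ]
tray side [array([542.6, 280.6,  12. ]), array([414.1, 276.2,  12. ]), array([418.1, 476.1,  12. ]), array([541.3, 479.2,  12. ])]
small [514.6 296.4  42. ] [451.1 302.5  42. ]
purple etc [532.3 204.3  42. ] [414.5  97.4  42. ] [390.5 -24.1  42. ] block [372.5 172.2  20. ] oil [680.5 240.  150. ]
pointer tip [640.5 146.4 162. ] [637.8 157.3 162. ] carton [ 515.7 -311.8   70. ]
```

Side and top disagree by ~10 mm in y. Check with depth and the gripper, whose position is known.

```bash
python3 - <<'E'
from h import *
import cv2
np.set_printoptions(precision=1,suppress=True)
for n,ps in(("top",[(300,340),(220,320),(100,350),(165,272),(280,200)]),("side",[(280,400),(420,400),(350,400),(275,240),(450,300)])):
    d=np.load(f"pics/{n}0.npy")
    for p in ps: print(n,p,pt(n,p,np.median(d[p[1]-2:p[1]+3,p[0]-2:p[0]+3])))
# base at origin; gripper tcp
X=[179,-598,231]
for n in("top","side"): print(n,proj(n,X),proj(n,[179,-598,250]),proj(n,[0,0,0]))
w=vision.camera_params("wrist");print(w)
E
python3 - <<'E'
import cv2
a=cv2.imread("pics/top0.png")[370:440,540:640];b=cv2.imread("pics/side0.png")[40:110,430:530]
cv2.imwrite("pics/g.png",cv2.resize(cv2.vconcat([a,b]),None,fx=4,fy=4))
E
```

```text
top (300, 340) [294.2  22.7   0.5]
top (220, 320) [352.4 229.6   1. ]
top (100, 350) [284.6 541.8   1.2]
top (165, 272) [481.6 369.6   5.8]
top (280, 200) [648.4  60.  102.7]
side (280, 400) [611.9 382.   -1.6]
side (420, 400) [352.7 363.9  -0.4]
side (350, 400) [482.5 377.2   4.3]
side (275, 240) [666.3  17.5 100.1]
side (450, 300) [262.6  77.2  -1.6]
top [580.8 394.8] [584.9 396.5] [312.  454.7]
side [461.7  93.5] [462.7  87.4] [558.4 283.4]
{'fx': 413.3954506148711, 'fy': 413.3954506148711, 'cx': 313.4006325152641, 'cy': 234.9468423579487, 'R': array([[ 0.3, -1. , -0. ],
       [-0.9, -0.3,  0.3],
       [-0.3, -0.1, -1. ]]), 't': array([-624.1,  -39.9,  379.8])}
```

View pics/g.png

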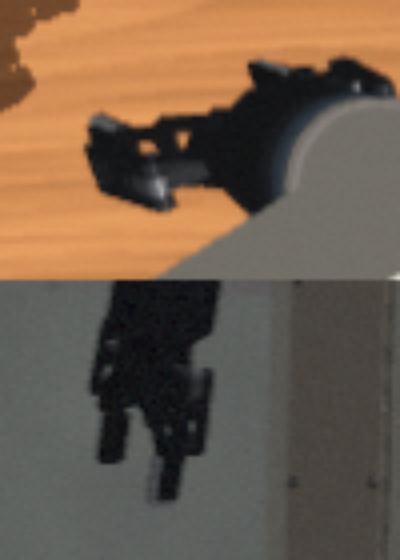

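Wrist camera will arbitrate. Move above the weight (midway estimate), with the jaws along the tester's x.

```bash
cat >> h.py <<'E'
from scipy.spatial.transform import Rotation as Ro
from rig import monitor
def delta(p,rpy):
    s=monitor.sense(); R=Ro.from_euler("xyz",s["tcp_rot"]); G=Ro.from_euler("xyz",rpy)
    np.set_printoptions(precision=3,suppress=True)
    print("dp",R.inv().apply(np.array(p)-s["eef_pos"]),"ang",(R.inv()*G).as_rotvec())
E
python3 -c "
from h import *
delta([540,8,300],[np.pi,0,.178])"
```

```text
dp [-477.469 -519.643  -68.778] ang [-0.001  0.001 -1.458]
```

```bash
python3 -m inch '[{"dp":[-25,-27,-20],"angular":[0,0,-0.1],"fingers":0},{"dp":[-50,-54,-50],"angular":[0,0,-0.2],"fingers":0},{"dp":[-75,-81,-69],"angular":[0,0,-0.3],"fingers":0},{"dp":[-103,-112,-69],"angular":[0,0,-0.42],"fingers":0},{"dp":[-131,-142,-69],"angular":[0,0,-0.54],"fingers":0},{"dp":[-159,-173,-69],"angular":[0,0,-0.66],"fingers":0},{"dp":[-187,-203,-69],"angular":[0,0,-0.78],"fingers":0},{"dp":[-215,-234,-69],"angular":[0,0,-0.9],"fingers":0},{"dp":[-243,-264,-69],"angular":[0,0,-1.0],"fingers":0},{"dp":[-270,-294,-69],"angular":[0,0,-1.1],"fingers":0},{"dp":[-298,-324,-69],"angular":[0,0,-1.2],"fingers":0},{"dp":[-320,-348,-69],"angular":[0,0,-1.3],"fingers":0}]'
python3 -c "
from h import *
delta([540,8,300],[np.pi,0,.178])"
```

```text
clock: 1.1
eef_pos: [421.5, -189.9, 300.2]
tcp_rot: [-3.141, -0.0, 0.025]
contact_force: [0.3, -0.6, -0.3]
opening: 0.998
dp [ 123.499 -194.78     0.349] ang [-0.    -0.    -0.153]
```

```bash
python3 -m inch '[{"dp":[20,-32,0],"angular":[0,0,-0.05],"fingers":0},{"dp":[40,-63,0],"angular":[0,0,-0.1],"fingers":0},{"dp":[60,-95,0],"angular":[0,0,-0.15],"fingers":0},{"dp":[80,-127,0],"angular":[0,0,-0.15],"fingers":0},{"dp":[100,-158,0],"angular":[0,0,-0.15],"fingers":0},{"dp":[117,-186,0],"angular":[0,0,-0.15],"fingers":0},{"dp":[123,-195,0],"angular":[0,0,-0.15],"fingers":0},{"dp":[123,-195,0],"angular":[0,0,-0.15],"fingers":0}]'
python3 - <<'E'
from h import *
import cv2
s=monitor.sense();print(s["eef_pos"],s["tcp_rot"],s["contact_force"])
w=vision.camera_params("wrist")
p,d=vision.grab_frame("wrist"); cv2.imwrite("pics/w1.png",p);np.save("pics/w1.npy",d)
print(-w["R"].T@w["t"], w["R"][2])
print("TCP proj",proj("wrist",s["eef_pos"]))
E
```

```text
clock: 1.77
eef_pos: [540.7, 7.1, 299.8]
tcp_rot: [-3.141, 0.0, 0.173]
contact_force: [-0.6, -0.4, 1.2]
opening: 1.001
[540.74970224   7.14977272 299.75315581] [-3.14105642e+00  4.61752767e-04  1.72936957e-01] [-0.64536557 -0.35535987  1.23862455]
[526.54873946  81.0134185  443.31077018] [ 0.05006097 -0.28969153 -0.95580998]
TCP proj [319.84030085 309.03177197]
```

View pics/w1.png

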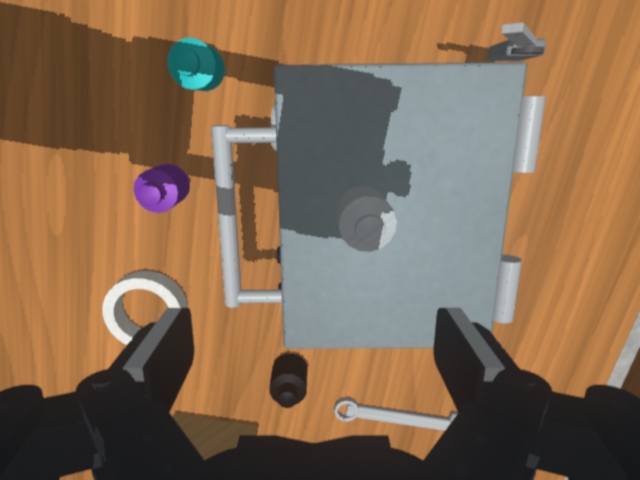

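Run:
```python
import cv2,numpy as np
a=cv2.imread("pics/w1.png")[170:270,310:430]
a=np.clip(a.astype(float)*1.6,0,255).astype('uint8')
cv2.imwrite("pics/c3.png",cv2.resize(a,None,fx=6,fy=6,interpolation=cv2.INTER_CUBIC))
```

```text
(no output)
```

View pics/c3.png

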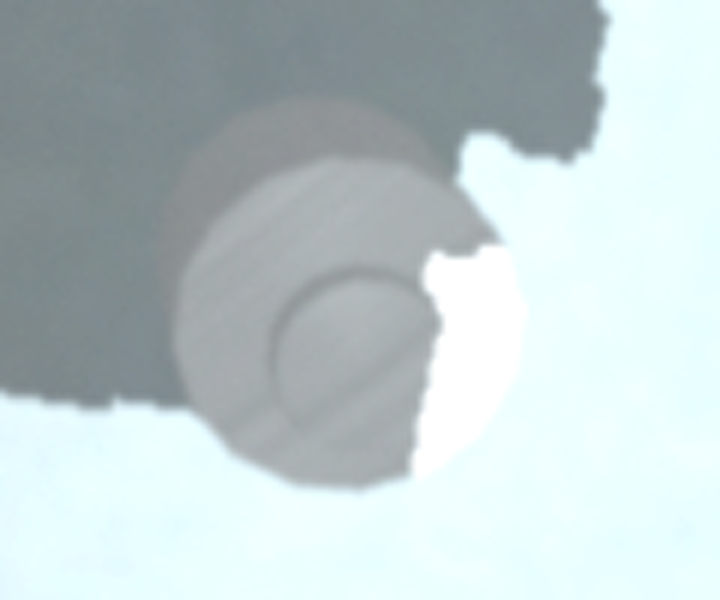

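Run:
```python
from h import *
np.set_printoptions(precision=1,suppress=True)
print(ray("wrist",(367.6,223.3),144),ray("wrist",(369.3,228.8),163))
print("bar",ray("wrist",(222,130),104),ray("wrist",(234,303),104))
print("cover corners",[ray("wrist",c,102) for c in((275,66),(527,65),(283,347))])
print([proj(n,[579.5,8,163]) for n in("top","side")])
d=np.load("pics/w1.npy"); print(d[300:320:5,186],d[300:320:5,440], pt("wrist",(186,312),d[312,186]),pt("wrist",(441,312),d[312,441]))
```

```text
[579.7   4.8 144. ] [578.3   5.8 163. ]
bar [456.5  50.3 104. ] [483.6 -99.2 104. ]
cover corners [array([491.1, 104.6, 102. ]), array([681.2, 138.4, 102. ]), array([ 534.1, -137.8,  102. ])]
[array([301.5, 224.9]), array([313.2, 216.3])]
[483.6 480.8 138.2 138.4] [372.6 375.2 138.8 139.8] [494.7   7.6 318.1] [579.   22.5 318.4]
```

```bash
python3 -c "
from h import *
delta([580,5.2,108],[np.pi,0,.178])"
```

```text
dp [ 39.675   7.357 191.666] ang [ 0.     0.001 -0.006]
```

```bash
python3 -m inch '[{"dp":[13,2.5,10],"angular":[0,0,0],"fingers":0},{"dp":[26,5,30],"angular":[0,0,0],"fingers":0},{"dp":[39.5,7.5,60],"angular":[0,0,0],"fingers":0},{"dp":[39.5,7.5,90],"angular":[0,0,0],"fingers":0},{"dp":[39.5,7.5,120],"angular":[0,0,0],"fingers":0},{"dp":[39.5,7.5,145],"angular":[0,0,0],"fingers":0},{"dp":[39.5,7.5,165],"angular":[0,0,0],"fingers":0},{"dp":[39.5,7.5,180],"angular":[0,0,0],"fingers":0},{"dp":[39.5,7.5,188],"angular":[0,0,0],"fingers":0},{"dp":[39.5,7.5,191.5],"angular":[0,0,0],"fingers":0},{"dp":[39.5,7.5,191.5],"angular":[0,0,0],"fingers":0}]' 40
python3 - <<'E'
from h import *
import cv2
p,d=vision.grab_frame("wrist"); cv2.imwrite("pics/w2.png",p)
E
```

```text
clock: 2.73
eef_pos: [579.6, 3.4, 108.6]
tcp_rot: [-3.142, 0.001, 0.169]
contact_force: [-0.4, 0.1, 0.6]
opening: 0.999
```

View pics/w2.png

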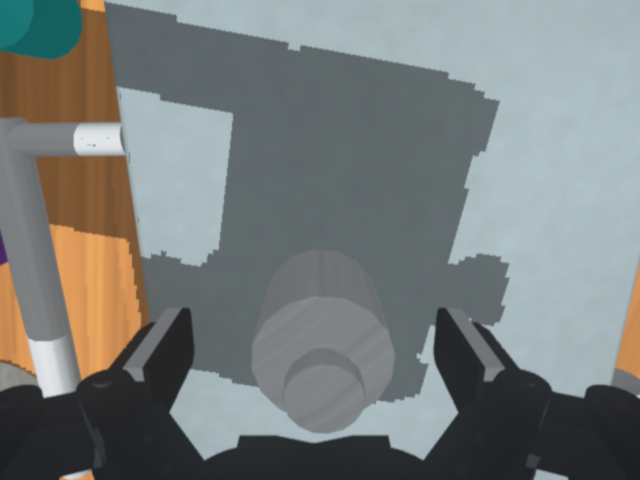

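The weight stands between the open pads: body top near (323,350), knob (324,397), pads at 190 and 437. I'll close on it.

```bash
python3 - <<'E'
from h import *
print(ray("wrist",(324,397),163),ray("wrist",(323,355),144),monitor.sense()["eef_pos"])
E
python3 -m inch '[{"dp":[1.5,0,0],"angular":[0,0,0],"fingers":60},{"dp":[1.5,-1,0],"angular":[0,0,0],"fingers":120},{"dp":[1.5,-1,0],"angular":[0,0,0],"fingers":200},{"dp":[1.5,-1,0],"angular":[0,0,0],"fingers":255},{"dp":[1.5,-1,0],"angular":[0,0,0],"fingers":255},{"dp":[1.5,-1,0],"angular":[0,0,0],"fingers":255},{"dp":[1.5,-1,0],"angular":[0,0,0],"fingers":255},{"dp":[1.5,-1,0],"angular":[0,0,0],"fingers":255},{"dp":[1.5,-1,0],"angular":[0,0,0],"fingers":255},{"dp":[1.5,-1,0],"angular":[0,0,0],"fingers":255}]' 40
```

```text
[580.9261282    7.54884959 163.        ] [581.0914444    7.57048518 144.        ] [580.18112496   3.6498125  109.29720362]
clock: 3.62
eef_pos: [582.0, 5.7, 109.6]
tcp_rot: [3.141, -0.001, 0.17]
contact_force: [-1.3, 1.3, 5.5]
opening: 0.499
```

```bash
python3 -m inch '[{"dp":[0,0,-5],"angular":[0,0,0],"fingers":255},{"dp":[0,0,-12],"angular":[0,0,0],"fingers":255},{"dp":[0,0,-22],"angular":[0,0,0],"fingers":255},{"dp":[0,0,-38],"angular":[0,0,0],"fingers":255},{"dp":[0,0,-55],"angular":[0,0,0],"fingers":255},{"dp":[0,0,-70],"angular":[0,0,0],"fingers":255},{"dp":[0,0,-80],"angular":[0,0,0],"fingers":255},{"dp":[0,0,-80],"angular":[0,0,0],"fingers":255}]'
python3 - <<'E'
from h import *
import cv2
p,d=vision.grab_frame("wrist"); q,d=vision.grab_frame("side")
cv2.imwrite("pics/w3.png",cv2.hconcat([cv2.resize(p,(400,300)),cv2.resize(q[130:380,200:533],(400,300))]))
c=q
delta([480.5,402,190],[np.pi,0,.178])
E
```

```text
clock: 4.28
eef_pos: [582.7, 5.5, 191.5]
tcp_rot: [3.141, -0.004, 0.17]
contact_force: [0.4, 0.1, -4.1]
opening: 0.502
dp [ -32.262 -407.811   -1.153] ang [ 0.    -0.    -0.008]
```

View pics/w3.png

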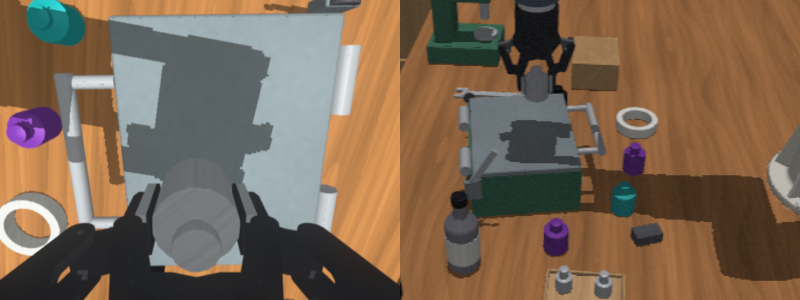

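```bash
python3 -m inch '[{"dp":[-1,-10,-2],"angular":[0,0,0],"fingers":255},{"dp":[-3,-30,-2],"angular":[0,0,0],"fingers":255},{"dp":[-5,-60,-2],"angular":[0,0,0],"fingers":255},{"dp":[-7,-95,-2],"angular":[0,0,0],"fingers":255},{"dp":[-10,-130,-2],"angular":[0,0,0],"fingers":255},{"dp":[-13,-165,-2],"angular":[0,0,0],"fingers":255},{"dp":[-16,-200,-2],"angular":[0,0,0],"fingers":255},{"dp":[-19,-235,-2],"angular":[0,0,0],"fingers":255},{"dp":[-22,-270,-2],"angular":[0,0,0],"fingers":255},{"dp":[-25,-305,-2],"angular":[0,0,0],"fingers":255},{"dp":[-28,-335,-2],"angular":[0,0,0],"fingers":255},{"dp":[-30,-360,-2],"angular":[0,0,0],"fingers":255}]'
python3 -m inch '[{"dp":[-1,-20,0],"angular":[0,0,0],"fingers":255},{"dp":[-2,-35,0],"angular":[0,0,0],"fingers":255},{"dp":[-2,-45,0],"angular":[0,0,0],"fingers":255},{"dp":[-2,-48,0],"angular":[0,0,0],"fingers":255},{"dp":[-2,-48,0],"angular":[0,0,0],"fingers":255}]'
python3 - <<'E'
from h import *
import cv2
p,d=vision.grab_frame("wrist"); cv2.imwrite("pics/w4.png",p)
print(monitor.sense()["eef_pos"])
E
```

```text
clock: 5.38
eef_pos: [488.9, 357.5, 189.6]
tcp_rot: [3.141, 0.002, 0.171]
contact_force: [-0.2, -0.5, -4.9]
opening: 0.501
clock: 5.8
eef_pos: [480.6, 402.3, 190.3]
tcp_rot: [3.141, 0.001, 0.171]
contact_force: [0.0, -0.3, -4.2]
opening: 0.498
[480.82022306 401.56997439 190.359702  ]
```

View pics/w4.png

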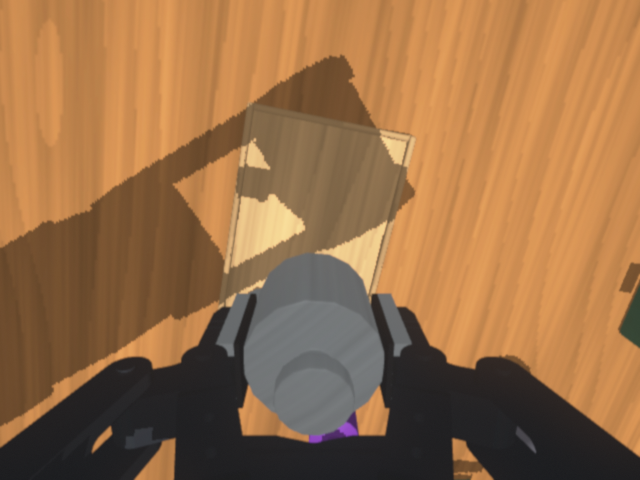

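The weight is held over the tray; the tray's +y corners are at (251,103) and (412,136).

Run:
```python
from h import *
print(ray("wrist",(251,103),12),ray("wrist",(412,136),12))
```

```text
[420.463609   470.73862686  12.        ] [543.85060182 467.73859982  12.        ]
```

```bash
python3 -m inch '[{"dp":[0,0,8],"angular":[0,0,0],"fingers":255},{"dp":[0,0,25],"angular":[0,0,0],"fingers":255},{"dp":[0,0,50],"angular":[0,0,0],"fingers":255},{"dp":[0,0,78],"angular":[0,0,0],"fingers":255},{"dp":[0,0,105],"angular":[0,0,0],"fingers":255},{"dp":[0,0,130],"angular":[0,0,0],"fingers":255},{"dp":[0,0,148],"angular":[0,0,0],"fingers":255},{"dp":[0,0,160],"angular":[0,0,0],"fingers":255},{"dp":[0,0,168],"angular":[0,0,0],"fingers":255},{"dp":[0,0,172],"angular":[0,0,0],"fingers":255},{"dp":[0,0,174],"angular":[0,0,0],"fingers":255},{"dp":[0,0,174],"angular":[0,0,0],"fingers":255}]'
python3 -m inch '[{"dp":[0,0,1],"angular":[0,0,0],"fingers":255},{"dp":[0,0,2],"angular":[0,0,0],"fingers":255},{"dp":[0,0,3],"angular":[0,0,0],"fingers":255},{"dp":[0,0,3],"angular":[0,0,0],"fingers":255}]'
```

```text
clock: 6.85
eef_pos: [481.3, 402.4, 17.3]
tcp_rot: [-3.141, -0.001, 0.17]
contact_force: [0.4, -0.7, -4.2]
opening: 0.504
clock: 7.18
eef_pos: [481.0, 402.4, 14.1]
tcp_rot: [-3.141, -0.0, 0.17]
contact_force: [0.3, -0.0, -5.2]
opening: 0.499
```

```bash
python3 -m inch '[{"dp":[0,0,0.7],"angular":[0,0,0],"fingers":255},{"dp":[0,0,1.4],"angular":[0,0,0],"fingers":255},{"dp":[0,0,1.4],"angular":[0,0,0],"fingers":255}]'
```

```text
clock: 7.43
eef_pos: [481.0, 402.4, 13.1]
tcp_rot: [-3.141, -0.0, 0.17]
contact_force: [-2.7, -0.9, 3.4]
opening: 0.501
```

Touching the floor (force reversed). Release gently, straight up.

```bash
python3 -m inch '[{"dp":[0,0,0],"angular":[0,0,0],"fingers":110},{"dp":[0,0,0],"angular":[0,0,0],"fingers":80},{"dp":[0,0,0],"angular":[0,0,0],"fingers":40},{"dp":[0,0,0],"angular":[0,0,0],"fingers":0},{"dp":[0,0,0],"angular":[0,0,0],"fingers":0},{"dp":[0,0,0],"angular":[0,0,0],"fingers":0},{"dp":[0,0,-5],"angular":[0,0,0],"fingers":0},{"dp":[0,0,-20],"angular":[0,0,0],"fingers":0},{"dp":[0,0,-45],"angular":[0,0,0],"fingers":0},{"dp":[0,0,-80],"angular":[0,0,0],"fingers":0},{"dp":[0,0,-115],"angular":[0,0,0],"fingers":0},{"dp":[0,0,-150],"angular":[0,0,0],"fingers":0}]'
python3 -m inch '[{"dp":[0,0,-35],"angular":[0,0,0],"fingers":0},{"dp":[0,0,-60],"angular":[0,0,0],"fingers":0},{"dp":[0,0,-60],"angular":[0,0,0],"fingers":0}]'
python3 - <<'E'
from h import *
import cv2
p,d=vision.grab_frame("wrist"); q,d=vision.grab_frame("top")
cv2.imwrite("pics/w5.png",cv2.hconcat([cv2.resize(p,(400,300)),cv2.resize(q[130:380,90:423],(400,300))]))
cv2.imwrite("pics/w5f.png",p)
delta([469.5,-25,230],[np.pi,0,.178])
E
```

```text
clock: 8.43
eef_pos: [480.6, 402.0, 164.1]
tcp_rot: [3.141, 0.0, 0.17]
contact_force: [1.1, -0.0, -0.4]
opening: 1.001
clock: 8.68
eef_pos: [483.2, 404.2, 229.2]
tcp_rot: [-3.137, -0.008, 0.17]
contact_force: [1.3, 0.8, -0.5]
opening: 0.999
dp [-83.892 419.388  -6.943] ang [-0.001 -0.002 -0.008]
```

View pics/w5.png

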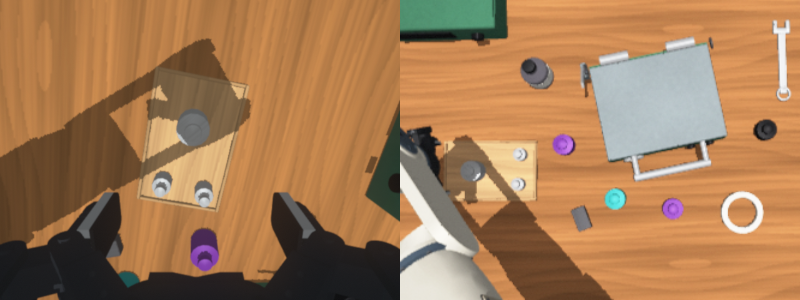

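The weight stands upright in the tray's free half (193,127 left image), cover still closed. Now over the bar.

```bash
python3 -m inch '[{"dp":[-4,20,-2],"angular":[0,0,0],"fingers":0},{"dp":[-11,55,-6],"angular":[0,0,0],"fingers":0},{"dp":[-18,92,-6],"angular":[0,0,0],"fingers":0},{"dp":[-26,130,-6],"angular":[0,0,0],"fingers":0},{"dp":[-34,168,-6],"angular":[0,0,0],"fingers":0},{"dp":[-41,206,-6],"angular":[0,0,0],"fingers":0},{"dp":[-49,244,-6],"angular":[0,0,0],"fingers":0},{"dp":[-56,282,-6],"angular":[0,0,0],"fingers":0},{"dp":[-64,320,-6],"angular":[0,0,0],"fingers":0},{"dp":[-71,355,-6],"angular":[0,0,0],"fingers":0},{"dp":[-77,385,-6],"angular":[0,0,0],"fingers":40},{"dp":[-82,410,-6],"angular":[0,0,-0.008],"fingers":80}]'
python3 -m inch '[{"dp":[-2,9,0],"angular":[0,0,0],"fingers":80},{"dp":[-2,9,0],"angular":[0,0,0],"fingers":80},{"dp":[-2,9,0],"angular":[0,0,0],"fingers":80},{"dp":[-2,9,0],"angular":[0,0,0],"fingers":80}]'
python3 - <<'E'
from h import *
import cv2
p,d=vision.grab_frame("wrist"); cv2.imwrite("pics/w6.png",p)
s=monitor.sense();print(s["eef_pos"],s["tcp_rot"],s["contact_force"])
delta([470,-25,84],[np.pi,0,.178])
E
```

```text
clock: 9.78
eef_pos: [467.9, -17.8, 226.9]
tcp_rot: [-3.141, 0.003, 0.177]
contact_force: [0.8, -0.1, -0.7]
opening: 0.744
clock: 10.12
eef_pos: [468.8, -23.9, 227.8]
tcp_rot: [-3.141, 0.001, 0.178]
contact_force: [-0.1, 0.3, -0.3]
opening: 0.688
[468.90159199 -23.71654059 227.9903568 ] [-3.14102157e+00  6.17515594e-04  1.78992252e-01] [ 0.37967795  0.11939512 -0.44855369]
dp [  0.941   1.541 143.989] ang [-0.001  0.001  0.001]
```

View pics/w6.png

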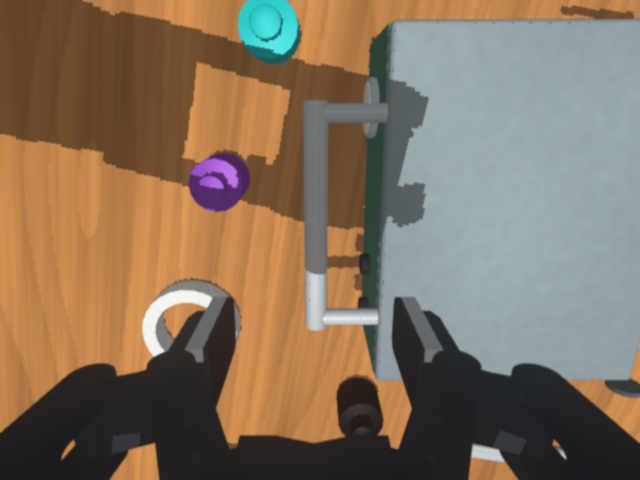

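The bar runs vertically at column ~316 between the pads' columns (235–395), with its ends at (316,102) and (315,328).

```bash
python3 - <<'E'
from h import *
a,b=ray("wrist",(315.5,101),100),ray("wrist",(315.5,328),100);print(a,b,(a+b)/2,np.arctan2(-(a-b)[0],(a-b)[1]))
delta([470,-25,80],[np.pi,0,.178])
E
python3 -m inch '[{"dp":[1,1.5,8],"angular":[0,0,0],"fingers":130},{"dp":[1,1.5,20],"angular":[0,0,0],"fingers":130},{"dp":[1,1.5,40],"angular":[0,0,0],"fingers":130},{"dp":[1,1.5,60],"angular":[0,0,0],"fingers":130},{"dp":[1,1.5,70],"angular":[0,0,0],"fingers":130},{"dp":[1,1.5,80],"angular":[0,0,0],"fingers":130},{"dp":[1,1.5,80],"angular":[0,0,0],"fingers":130}]' 25
python3 - <<'E'
from h import *
import cv2
p,d=vision.grab_frame("wrist"); cv2.imwrite("pics/w7.png",p)
E
```

```text
[454.63812659  54.23675446 100.        ] [ 483.28216383 -102.64065659  100.        ] [468.96014521 -24.20195106 100.        ] 0.18059922740916137
dp [  0.944   1.543 147.989] ang [-0.001  0.001  0.001]
clock: 10.75
eef_pos: [469.3, -25.7, 146.6]
tcp_rot: [-3.141, 0.003, 0.179]
contact_force: [-0.5, -0.1, 0.6]
opening: 0.492
```

View pics/w7.png

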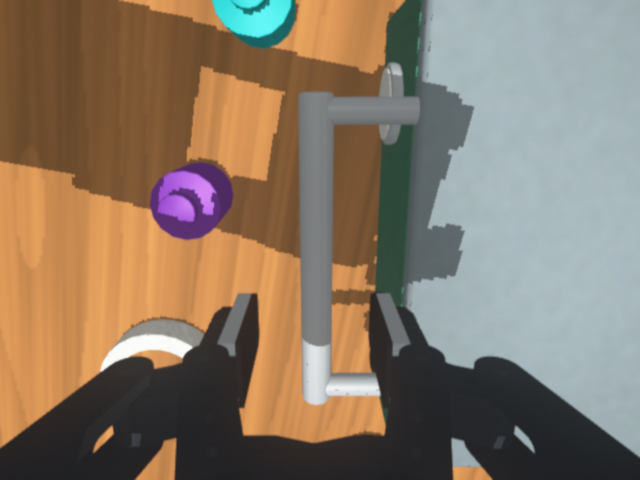

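Bar centred (316) between pads (257, 372). Go on down.

```bash
python3 -m inch '[{"dp":[0,0,12],"angular":[0,0,0],"fingers":130},{"dp":[0,0,25],"angular":[0,0,0],"fingers":130},{"dp":[0,0,38],"angular":[0,0,0],"fingers":130},{"dp":[0,0,50],"angular":[0,0,0],"fingers":130},{"dp":[0,0,60],"angular":[0,0,0],"fingers":130},{"dp":[0,0,66],"angular":[0,0,0],"fingers":130},{"dp":[0,0,67],"angular":[0,0,0],"fingers":130},{"dp":[0,0,67],"angular":[0,0,0],"fingers":130}]' 25
python3 -m inch '[{"dp":[0,0,0],"angular":[0,0,0],"fingers":180},{"dp":[0,0,0],"angular":[0,0,0],"fingers":210},{"dp":[0,0,0],"angular":[0,0,0],"fingers":255},{"dp":[0,0,0],"angular":[0,0,0],"fingers":255},{"dp":[0,0,0],"angular":[0,0,0],"fingers":255},{"dp":[0,0,0],"angular":[0,0,0],"fingers":255},{"dp":[0,0,0],"angular":[0,0,0],"fingers":255},{"dp":[0,0,0],"angular":[0,0,0],"fingers":255}]' 25
```

```text
clock: 11.47
eef_pos: [470.4, -26.2, 81.5]
tcp_rot: [-3.142, 0.0, 0.178]
contact_force: [-0.1, 0.4, 1.1]
opening: 0.49
clock: 12.13
eef_pos: [470.6, -26.3, 81.6]
tcp_rot: [3.141, -0.001, 0.178]
contact_force: [-1.8, -1.4, 4.6]
opening: 0.174
```

```bash
python3 -m inch '[{"dp":[0,0,-5],"angular":[0,0,0],"fingers":255},{"dp":[0.3,0,-12],"angular":[0,0,0],"fingers":255},{"dp":[1.2,0,-24],"angular":[0,0,0],"fingers":255},{"dp":[2.7,0,-36],"angular":[0,0,0],"fingers":255},{"dp":[4.8,0,-47.7],"angular":[0,0,0],"fingers":255},{"dp":[7.5,0,-59.4],"angular":[0,0,0],"fingers":255},{"dp":[10.7,0,-71],"angular":[0,0,0],"fingers":255},{"dp":[10.7,0,-71],"angular":[0,0,0],"fingers":255}]'
python3 - <<'E'
from h import *
import cv2
p,d=vision.grab_frame("wrist"); q,d=vision.grab_frame("side")
cv2.imwrite("pics/w8.png",cv2.hconcat([cv2.resize(p,(400,300)),cv2.resize(q[130:380,200:533],(400,300))]))
for t in (.3,.45,.6,.75,.85,.95,1.05,1.1,1.14): print(t,240*(np.cos(.3)-np.cos(t)),240*(np.sin(t)-np.sin(.3)))
E
```

```text
clock: 12.8
eef_pos: [480.7, -24.4, 154.2]
tcp_rot: [3.141, 0.0, 0.178]
contact_force: [-2.9, -1.9, -0.3]
opening: 0.176
0.3 0.0 0.0
0.45 13.173452825502983 33.46687858797377
0.6 31.20020981182264 64.589344016087
0.75 53.67542886042842 92.6684528068787
0.85 70.88480237774971 109.38244763494876
0.95 89.67681591881338 124.29487155072822
1.05 109.86370589613097 137.2567245438426
1.1 120.4176882480069 142.964916816023
1.14 129.05807644013947 147.14718946909048
```

View pics/w8.png

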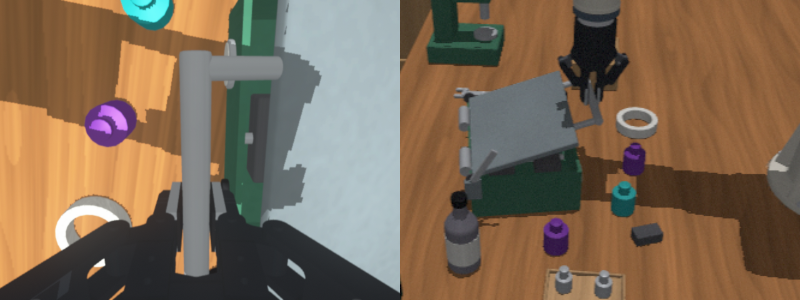

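```bash
python3 -m inch '[{"dp":[4.7,0,-13.6],"angular":[0,0,0],"fingers":255},{"dp":[10.1,0,-26.9],"angular":[0,0,0],"fingers":255},{"dp":[16.4,0,-39.9],"angular":[0,0,0],"fingers":255},{"dp":[23.4,0,-52.5],"angular":[0,0,0],"fingers":255},{"dp":[31.2,0,-64.6],"angular":[0,0,0],"fingers":255},{"dp":[39.7,0,-76.2],"angular":[0,0,0],"fingers":255},{"dp":[48.8,0,-87.3],"angular":[0,0,0],"fingers":255},{"dp":[58.7,0,-97.9],"angular":[0,0,0],"fingers":255},{"dp":[69,0,-107.8],"angular":[0,0,0],"fingers":255},{"dp":[71,0,-109.4],"angular":[0,0,0],"fingers":255},{"dp":[71,0,-109.4],"angular":[0,0,0],"fingers":255}]'
python3 - <<'E'
from h import *
import cv2
p,d=vision.grab_frame("wrist"); q,d=vision.grab_frame("side")
cv2.imwrite("pics/w9.png",cv2.hconcat([cv2.resize(p,(400,300)),cv2.resize(q[130:380,200:533],(400,300))]))
for t in (.85,.9,.95,1.0,1.05,1.1,1.14): print(t,240*(np.cos(.85)-np.cos(t)),240*(np.sin(t)-np.sin(.85)))
E
```

```text
clock: 13.82
eef_pos: [546.2, -12.4, 263.0]
tcp_rot: [-3.141, 0.01, 0.178]
contact_force: [-27.3, -4.8, 28.4]
opening: 0.177
0.85 0.0 0.0
0.9 9.209562627436272 7.69116107692577
0.95 18.792013541063668 14.91242391577945
1.0 28.72340160404218 21.64573912022491
1.05 38.97890351838126 27.874276908893822
1.1 49.53288587025717 33.58246918107425
1.14 58.173274062389766 37.76474183414172
```

View pics/w9.png

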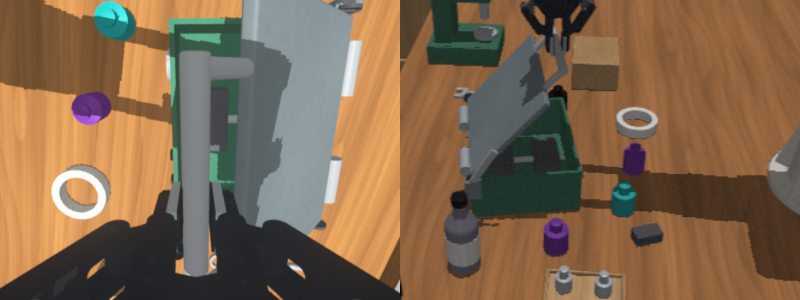

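Force of ~39 N pointing along the cover away from the hinge — unexpected radial load. Reading again before moving further.

```bash
python3 - <<'E'
from h import *
np.set_printoptions(precision=2,suppress=True)
s=monitor.sense()
for k in("clock","eef_pos","tcp_rot","contact_force","wrist_torque","opening"):print(k,s[k])
E
python3 - <<'E'
import cv2
from rig import vision
p,d=vision.grab_frame("side")
cv2.imwrite("pics/c4.png",cv2.resize(p[110:270,230:400],None,fx=4,fy=4,interpolation=cv2.INTER_CUBIC)[:600])
E
```

```text
clock 13.9167
eef_pos [545.55 -12.47 262.42]
tcp_rot [-3.14  0.01  0.18]
contact_force [-27.17  -4.    27.95]
wrist_torque [-0.74  4.56 -0.01]
opening 0.17827439294355812
```

View pics/c4.png

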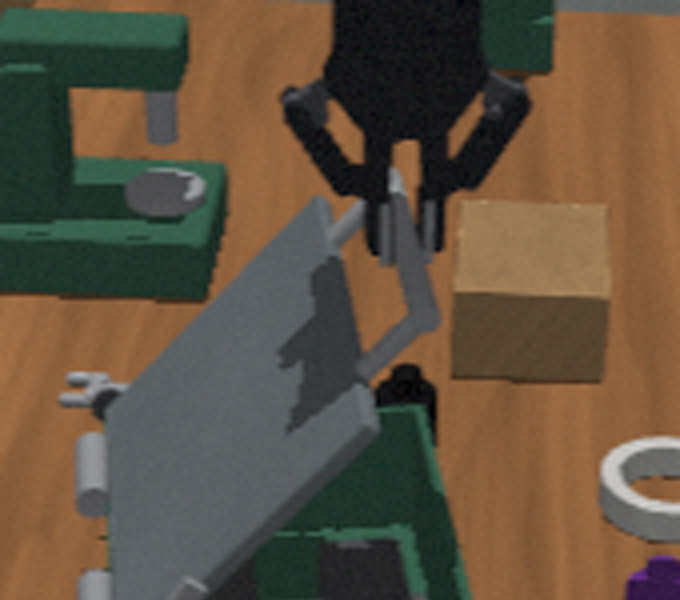

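The measurements fit the bar having rolled ~5 mm toward the fingertips as it turned, so the cover lags at ~0.82 rad. Raising the tool by about that should relieve the load.

```bash
python3 -m inch '[{"dp":[0,0,-2],"angular":[0,0,0],"fingers":255},{"dp":[0,0,-4],"angular":[0,0,0],"fingers":255},{"dp":[0,0,-5.5],"angular":[0,0,0],"fingers":255},{"dp":[0,0,-5.5],"angular":[0,0,0],"fingers":255}]'
python3 - <<'E'
from h import *
np.set_printoptions(precision=2,suppress=True)
s=monitor.sense()
for k in("eef_pos","contact_force","wrist_torque","opening"):print(k,s[k])
d=(s["eef_pos"]-[470.6,-26.3,81.6]); x=d@[np.cos(.178),np.sin(.178),0]
print(x,d[2],"theta from x",np.arccos(1-x/240),"from z",np.arcsin(d[2]/240))
E
```

```text
clock: 14.3
eef_pos: [549.9, -11.7, 266.9]
tcp_rot: [-3.141, 0.002, 0.178]
contact_force: [-4.8, -0.3, 4.2]
opening: 0.178
eef_pos [549.86 -11.69 266.88]
contact_force [-4.82 -0.27  4.24]
wrist_torque [-0.11  1.07  0.05]
opening 0.17753043495785423
80.59393517056047 185.2843934263369 theta from x 0.8443839597961375 from z 0.882010489359526
```

```bash
python3 -m inch '[{"dp":[4.5,0,-4],"angular":[0,0,0],"fingers":255},{"dp":[9.2,0,-8],"angular":[0,0,0],"fingers":255},{"dp":[14,0,-11.8],"angular":[0,0,0],"fingers":255},{"dp":[18.8,0,-15.6],"angular":[0,0,0],"fingers":255},{"dp":[23.7,0,-19.1],"angular":[0,0,0],"fingers":255},{"dp":[28.7,0,-22.6],"angular":[0,0,0],"fingers":255},{"dp":[28.7,0,-22.6],"angular":[0,0,0],"fingers":255}]'
cat > th.py <<'E'
from h import *
np.set_printoptions(precision=2,suppress=True)
s=monitor.sense()
for k in("eef_pos","contact_force","wrist_torque","opening"):print(k,s[k])
d=(s["eef_pos"]-[470.6,-26.3,81.6]); x=d@[np.cos(.178),np.sin(.178),0]
print(x,d[2],"theta from x",np.arccos(1-x/240),"from z",np.arcsin(d[2]/240))
E
python3 th.py
```

```text
clock: 14.88
eef_pos: [579.8, -6.2, 290.5]
tcp_rot: [-3.141, -0.001, 0.178]
contact_force: [-6.4, 0.8, 6.5]
opening: 0.175
eef_pos [579.78  -6.23 290.51]
contact_force [-6.43  0.83  6.5 ]
wrist_torque [ 0.18  1.1  -0.04]
opening 0.17519458470271254
111.01077898159153 208.9125365291051 theta from x 1.0033799590490595 from z 1.0561541403032264
```

```bash
python3 -m inch '[{"dp":[5.1,0,-4],"angular":[0,0,0],"fingers":255},{"dp":[10.3,0,-7.4],"angular":[0,0,0],"fingers":255},{"dp":[15.6,0,-10.7],"angular":[0,0,0],"fingers":255},{"dp":[20.8,0,-13.8],"angular":[0,0,0],"fingers":255},{"dp":[26.2,0,-16.5],"angular":[0,0,0],"fingers":255},{"dp":[30,0,-18.3],"angular":[0,0,0],"fingers":255},{"dp":[30,0,-18.3],"angular":[0,0,0],"fingers":255},{"dp":[30,0,-18.3],"angular":[0,0,0],"fingers":255}]'
python3 th.py
python3 - <<'E'
import cv2
from rig import vision
p,d=vision.grab_frame("side")
cv2.imwrite("pics/c5.png",cv2.resize(p[120:320,220:400],None,fx=3,fy=3,interpolation=cv2.INTER_CUBIC))
E
```

```text
clock: 15.55
eef_pos: [608.9, -0.9, 307.8]
tcp_rot: [-3.141, 0.0, 0.178]
contact_force: [1.8, 4.9, -7.4]
opening: 0.176
eef_pos [608.87  -0.91 307.83]
contact_force [ 1.77  4.94 -7.37]
wrist_torque [ 0.78 -0.15  0.05]
opening 0.17634663209801615
140.57705987100408 226.2338913241609 theta from x 1.1436642468385343 from z 1.2304562921123057
```

View pics/c5.png

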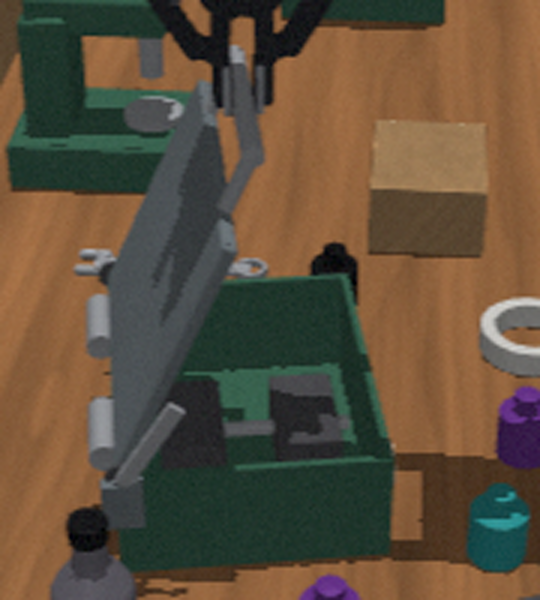

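Cover is clearly steeper than the pointer (≈1.14 rad by the tool's position). Now back down to ~0.85.

```bash
python3 -m inch '[{"dp":[-3.8,0,1.8],"angular":[0,0,0],"fingers":255},{"dp":[-9.2,0,4.5],"angular":[0,0,0],"fingers":255},{"dp":[-14.4,0,7.6],"angular":[0,0,0],"fingers":255},{"dp":[-19.7,0,10.9],"angular":[0,0,0],"fingers":255},{"dp":[-24.9,0,14.3],"angular":[0,0,0],"fingers":255},{"dp":[-30,0,18.3],"angular":[0,0,0],"fingers":255},{"dp":[-30,0,18.3],"angular":[0,0,0],"fingers":255}]'
python3 th.py
```

```text
clock: 16.18
eef_pos: [577.5, -6.8, 289.9]
tcp_rot: [-3.141, 0.001, 0.178]
contact_force: [-2.5, 4.4, 4.1]
opening: 0.175
eef_pos [577.53  -6.84 289.87]
contact_force [-2.54  4.42  4.06]
wrist_torque [0.76 0.29 0.07]
opening 0.17451885997420652
108.68261466582715 208.2651990694632 theta from x 0.9918338743133244 from z 1.050700704295322
```

```bash
python3 -m inch '[{"dp":[-5,0,3.5],"angular":[0,0,0],"fingers":255},{"dp":[-9.9,0,7],"angular":[0,0,0],"fingers":255},{"dp":[-14.7,0,10.8],"angular":[0,0,0],"fingers":255},{"dp":[-19.5,0,14.6],"angular":[0,0,0],"fingers":255},{"dp":[-24.2,0,18.6],"angular":[0,0,0],"fingers":255},{"dp":[-27.5,0,21.5],"angular":[0,0,0],"fingers":255},{"dp":[-27.5,0,21.5],"angular":[0,0,0],"fingers":255},{"dp":[-27.5,0,21.5],"angular":[0,0,0],"fingers":255},{"dp":[-27.5,0,21.5],"angular":[0,0,0],"fingers":255},{"dp":[-27.5,0,21.5],"angular":[0,0,0],"fingers":255}]'
python3 th.py
python3 - <<'E'
import cv2,numpy as np
from rig import vision
p,d=vision.grab_frame("side");q,e=vision.grab_frame("top")
np.save("pics/ds.npy",d);np.save("pics/dt.npy",e)
cv2.imwrite("pics/c6.png",cv2.resize(p[120:320,220:400],None,fx=3,fy=3,interpolation=cv2.INTER_CUBIC))
cv2.imwrite("pics/c7.png",q)
cv2.imwrite("pics/c8.png",p)
E
```

```text
clock: 17.02
eef_pos: [551.4, -11.6, 268.6]
tcp_rot: [-3.142, 0.001, 0.178]
contact_force: [-3.1, 3.0, 4.8]
opening: 0.175
eef_pos [551.36 -11.62 268.62]
contact_force [-3.12  3.    4.77]
wrist_torque [ 0.65  0.56 -0.03]
opening 0.17495571052159123
82.084395321756 187.0152111913172 theta from x 0.8526609578823575 from z 0.8934363681331562
```

View pics/c6.png

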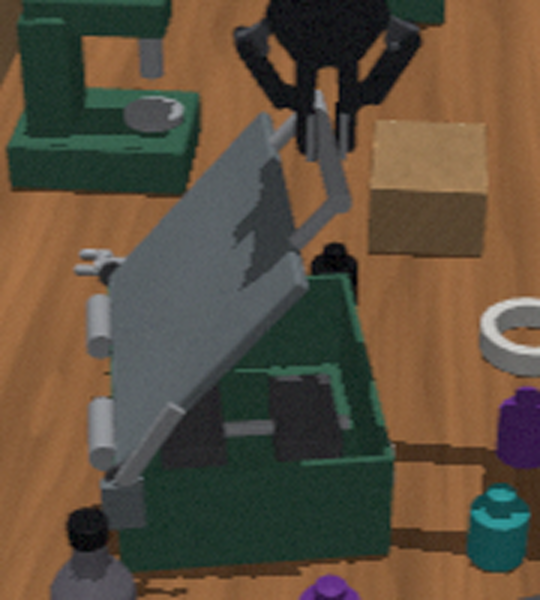

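View pics/c8.png

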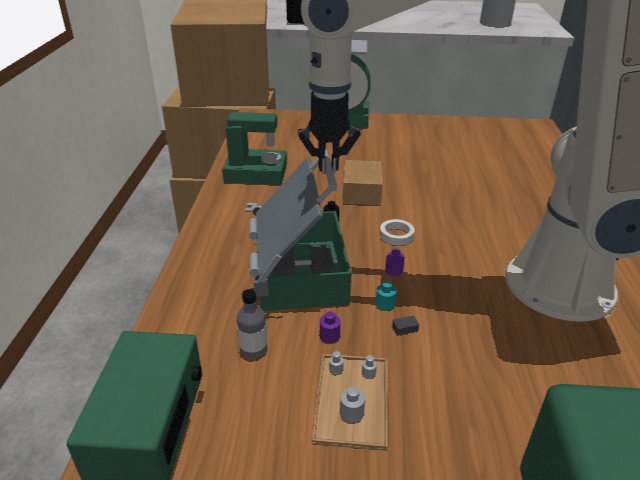

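View pics/c7.png

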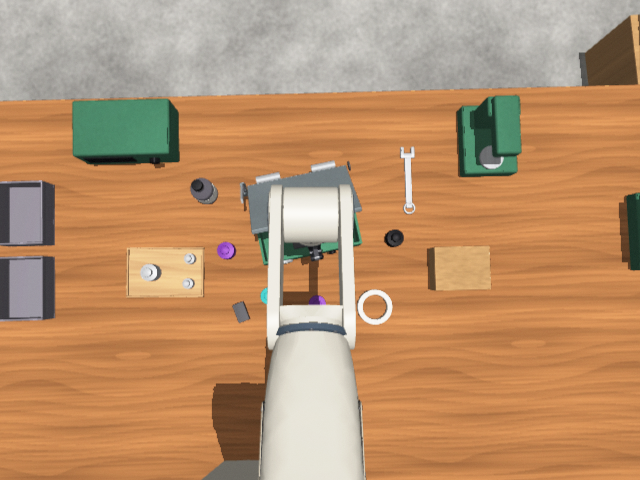

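Cross-check of the angle from the side camera's depth on the cover's face, by a plane fit.

```bash
python3 - <<'E'
from h import *
d=np.load("pics/ds.npy")
P=np.array([pt("side",(u,v),d[v,u]) for u in range(262,290,2) for v in range(200,238,2) if abs(v-238)<36])
c=P.mean(0);n=np.linalg.svd(P-c)[2][2]; n*=np.sign(n[2]); print(c,n,"angle",np.arccos(n[2]), np.abs((P-c)@n).max())
h=np.array([np.cos(.178),np.sin(.178)]); print("pitch",np.arctan2(abs(n[:2]@h),n[2]))
E
python3 th.py
```

```text
[666.73986104   4.61386817 146.96647043] [0.76297859 0.10659791 0.63757396] angle 0.8794512935677984 65.16945865042547
pitch 0.8790740616779964
eef_pos [551.39 -11.66 268.63]
contact_force [-4.66  4.09  4.64]
wrist_torque [0.67 0.53 0.05]
opening 0.17450712892915998
82.10264792319929 187.02743778840554 theta from x 0.852761948219786 from z 0.8935176568506374
```

Run:
```python
from h import *
d=np.load("pics/ds.npy")
P=np.array([pt("side",(u,v),d[v,u]) for u in range(262,296) for v in range(190,240)])
for _ in range(8):
    c=P.mean(0);n=np.linalg.svd(P-c)[2][2]; n*=np.sign(n[2]); e=np.abs((P-c)@n); P=P[e<=max(2.5,np.percentile(e,95))]
print(len(P),n,"angle",np.arccos(n[2]),e.max())
```

```text
1374 [0.74274711 0.13427105 0.65597104] angle 0.8553279081103395 2.4964408028644125
```

Kinematics (0.853 rad) and depth (0.855 rad) agree. The cover is held and at rest, and the weight stands in the tray.

```bash
python3 -c "
from rig import sign_off
print(sign_off())"
```

```text
the job is handed in; nothing more can be done
None
```

The job is handed in with the weight in the tray and the cover held still at about 0.85 rad, roughly 8° below the pointer. It took about 17 s of the 64 s, and the hand-in reports no verdict.

- **Weight:** I lifted the grey steel weight off the cover and let it go upright in the free part of the tray. The last side and top pictures show it standing there.
- **Cover:** I took it by the middle of its front bar and raised it to about 1.14 rad, 8° past balance. In the side picture it was clearly steeper than the pointer. I then brought it back down.
- **Last checks:** The tool position gave 0.853 rad and a plane fitted to the side camera's depth gave 0.855 rad. The fingers are still on the bar, and the wrist reads about 5–8 N. By eye in those pictures, nothing else on the bench had moved; I did not measure it.

**What disagreed or went wrong:**
- The side camera's y positions were about 10 mm off from the top and wrist cameras. I used the top and wrist values for the grasp and the placing.
- On the way up, the wrist force briefly rose to about 39 N near 0.82 rad, probably because the bar had rolled about 5 mm in the fingers. It dropped to about 6 N once I corrected the path.
- The tool's height alone would give 0.89 rad, about 0.04 higher than the other readings. That fits the same roll and is still inside the limits.

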